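# Gauge the paint on a plaque

## Task

We are checking the paint coat on the plaque. First set the gauge console: slide the range slider along its track until its white line is level with the aluminium pointer, and leave it there. Then lift the gauge probe out of its tube stand and press its sprung brass tip gently on the plaque inside the ringed spot, the probe square to the sloping face and the tip pushed about half-way in, and finish while still holding it there in the gripper; do not press hard, and leave the mug, bottle and paint jar alone.

Things in the scene. Friction and masses are not known exactly. Their poses are not given: they have to be found in the camera images.
- slider_top (a point): Centre of the top of the range slider's black grip: 36 mm high, 18 mm along the track, 24 mm across, on the fixed grey console (180 x 110 mm, 25 mm high); grip top 61 mm above the table. A thin white line crosses the middle of the grip. y: along the track to larger joint values (away from the robot, within 20 degrees); z up. Pinch it along the track from above, or push it.
- range_slider (a joint): Position of the range slider along its track, m, 0 (near end) to 0.11 (far end); it moves with about 1.5 N and stays where it is left.
- pointer_tip (a point): Point of the small fixed aluminium pointer (arrow 25 mm long, 10 mm wide, 8 mm high) lying on the console on the slider's +x side (robot's right), aiming at the track, 24 mm from the grip's middle. y along the track, z up. The slider is right when slider_top and pointer_tip are level along y.
- probe_grip (a point): Centre of the loose probe's grey grip, 18 x 18 mm square, 60 mm long, sides along x and y; z along the probe to its top end (30 mm above). Below: a black collar 30 mm across from 30 to 36 mm, a 16 mm steel barrel, the brass tip ending 98 mm below when free. About 0.12 kg; starts upright in the stand, collar on the tube's mouth, this point 108 mm above the table.
- probe_tip (a point): End of the probe's brass tip (9 mm across, tapering to 6 mm), z along the probe towards its top end. The tip sticks out 14 mm from the barrel and slides up into it against a spring.
- probe_nib (a joint): How far the brass tip is pushed into the probe, m: 0 (free) to 0.008 (fully in). The spring starts at 0.5 N and adds 0.5 N per mm (2.5 N half-way, 4.5 N fully in); beyond that the probe is rigid.
- stand_mouth (a point): Centre of the mouth of the stand that holds the probe: an upright aluminium tube 36 mm across and 72 mm high on a round foot 84 mm across, fixed, bore 19 mm. The probe's barrel and tip reach 62 mm down into it, so it must be lifted straight up more than that to come free.
- plaque: White plaque (160 x 240 mm) on a plywood rest, fixed. Origin on the table under the middle of the face, where the face is 65 mm high; z up, y level across the face. The face slopes 20 degrees: it rises along +x (away from the robot, within 20 degrees), so its normal leans back towards -x. A wooden lip borders the low edge, level with the face.
- spot_center (a point): Centre of the ringed spot on the plaque's face: thin dark ring, 24 mm outside, 18 mm inside diameter, a dot in its middle (crosses near the corners are decoration). z: the face's outward normal, 20 degrees from vertical; y level across the face. Mid-way up the slope, 65 mm above the table, up to 60 mm left or right of the middle.
- mug: White mug, 80 mm across, 90 mm high, loose; origin at the centre of its underside. To be left alone.
- bottle: Bottle, 54 mm across, 140 mm high, loose; origin at the centre of its underside. To be left alone.
- paint_jar: Lidded paint jar, 60 mm across, 60 mm high, loose; origin at the centre of its underside. To be left alone.
Not all that is in view belongs to the job. There is more than one size of the part that bears slider_top; the job needs the smaller.

How it is judged:
On the way, in this order (a step that is already met when the one before it is completed fails the run):
1. the range slider is level with the pointer and left at rest, the probe still in its stand (y of slider_top in the frame of pointer_tip between -0.004 and 0.004 m and contact force between the fingers and range_slider below 0.05 N and horizontal distance between probe_grip and stand_mouth below 0.01 m), for 0.2 s.
2. the probe is lifted clear of the stand in the gripper (height (world z) of probe_grip above 0.16 m and contact force between the fingers and probe above 0.5 N and contact force between probe and stand below 0.05 N), for 0.1 s.
At the end, for the whole second after the job is handed in: The slider's line is within 4 mm of the pointer; the gripper still holds the probe, its tip within 8 mm of the spot's centre, its axis within 8 degrees of the face's normal, the tip pushed in 1.5 to 6.8 mm, pressing on the plaque with 0.8 to 6 N, at rest, the arm itself not touching the plaque (y of slider_top in the frame of pointer_tip between -0.004 and 0.004 m and distance between probe_tip and spot_center below 0.008 m and angle between the z axis of probe_tip and the z axis of spot_center, either way round below 0.14 rad and value of joint probe_nib between 0.0015 and 0.0068 m and contact force between probe and plaque between 0.8 and 6 N and contact force between the fingers and probe above 0.5 N and contact force between the arm and plaque below 0.1 N and linear speed of probe below 0.02 m/s); the arm keeps its last pose, push and grip.
It fails at once if the probe is pressed hard on the plaque (over 15 N) (contact force between probe and plaque above 15 N).
It fails at once if the mug, bottle or paint jar is moved by more than 20 mm (distance of any of mug, bottle, paint_jar from where it was at the start of the episode above 0.02 m).
It also fails if it takes over 51 s, if anything falls off the work surface, if the arm or the gripper's body presses on something with over 40 N, if the wrist force passes 120 N, or if a joint passes its speed limit or range.

## Robot

A 6-joint arm with a two-finger parallel gripper is mounted at the origin on the work surface. World frame = base frame: x ahead of the robot, y to its left, z up, the work surface at z = 0. Lengths are in m, angles in rad, forces in N, time in s.
With the tool pointing down it reaches from about 0.3 to 1 m from the base axis. Payload 5.1 kg.
Tool frame: the origin (TCP) lies at the very end of the fingers, on their centre line; the grasp point (between the pads) lies 19 mm behind it; z points along the fingers, y is the line along which they close (so a half turn about z gives the same grasp; the last joint's range is limited). The gripper opens to 95 mm and grips with 3 to 60 N. Pads are 20 mm wide; open, the fingers measure 119 mm over their backs; the gripper's body (75 mm by 180 mm) begins 59 mm behind the grasp point.
Start: joints at [-1.417, 0.124, 1.65, -0, 1.367, -0.083], TCP at [0.152, -0.632, 0.215] pointing down, gripper open.
Joint ranges: [-2.61, 2.61], [-1.02, 2.33], [0.03, 2.71], [-1.35, 4.49], [0.32, 2.68], [-2.91, 2.91]. Speed limits (rad/s): [2.57, 2.57, 3.14, 3.14, 3.14, 3.14].

## Interface

Orientations are given as a rotation vector (axis times angle).
In Python, from station import read_state, grab_frame, calibration, sign_off gives the robot as it stands.
- The arm moves only by the tool move_arm, never from a script. Its argument "series" is a list of rows, each a list of 2 entries, a list of its own where there are three numbers: the shift along the tool's x, y, z in mm, then the turn about the tool's z in rad. In form: [[[tx, ty, tz], twist], ...]. A call has exactly 8 rows; each row is the pose to reach, as a shift and turn from the pose commanded when the call began, along the tool's axes at that moment; what a row does not reach only later rows make up. A row lasts 1/10 s, in which the tool goes at most 50 mm and 8.59 degrees, less where a joint would pass 70% of its speed; a pose out of reach is approached as far as the arm can. A call with a gripper value outside its range is refused whole. "grip" is the gripper command: -1 is shut, 1 is fully open, values between are in proportion, set as the call begins (left out, the last holds). The fingers move at their own pace and stop on an object; "force" is the grip in N (left out, the last holds). Time passes only in rows, so rows that repeat a pose let the fingers close, or fill a call up. It gives the time, the measured TCP pose, the force, the opening and the grip force at its end, in the units of the state.
- read_state(): the state, without advancing time (a new reading comes with each control period).
- grab_frame(name): name is "scene" or "top" or "wrist"; returns the picture (400x640x3 uint8, red, green, blue); there is no depth.
- calibration(name): a dict with "mtx" (3x3 intrinsics, pixels), "extrinsics" (4x4, takes a point from camera to world coordinates). Camera axes: x right, y up, looking along -z (the intrinsics and any distortion apply to the point x, -y, -z); pixel columns grow to the right and rows downward; lengths in m; the calibration is good to about 2 mm. The wrist camera is an equidistant fisheye: a pixel r from the principal point sees the ray r / f radians off the axis. A picture is of the moment at which its call begins: read the wrist's pose just before it. calibration takes no time and is no camera call; for the wrist camera it gives the pose at the moment of the call.
- sign_off(): hands the job in; it is judged then, once.
The state is a dict: "time": time; "joint_positions": joint angles; "qvel": joint speeds; "effort": joint torques, N m; "ee_pos": TCP position; "orientation": TCP orientation; "force": force on the tool from outside, world axes, zero at the start; "wrist_torque": the same for the moment, N m; "opening": finger opening in m; "finger_force": force on a finger pad.
Only numpy, scipy, OpenCV 4.12 (cv2) and the standard library are available. Lean on these libraries where they do the work, as an engineer would, in place of code of your own. Each camera call takes 0.05 s, during which the arm holds its last target. There are 200 camera calls.

## Working session

There is one attempt and no reset: what is moved stays moved. The work goes in short steps, Python scripts to look and compute and a tool call to move; the robot and the scene stay as the last step left them, time stands still between calls to the robot, and variables do not carry over. Pictures are saved under pics/ and viewed, at most 10 in all, crops included, and the job is handed in when it is done.

Besides the shell and the picture viewer there is one more tool, called after "Request:" in YAML: its name, and indented under it one key for each argument. move_arm: Moves the arm, as the interface text tells. Its arguments: {"type":"object","properties":{"series":{"type":"array","items":{"type":"array"}},"grip":{"type":"number"},"force":{"type":"number"}},"required":["series"]}

```bash
mkdir -p pics; ls; python3 - <<'E'
from station import *
import cv2,numpy as np
s=read_state();print(s)
for n in("scene","top","wrist"):
    c=calibration(n);print(n,np.round(c["mtx"],2).tolist(),np.round(c["extrinsics"],4).tolist(),[k for k in c])
for n in("scene","top"):
    cv2.imwrite(f"pics/{n}0.png",grab_frame(n)[:,:,::-1])
E
```

```text
pics
{'time': 0.0, 'joint_positions': array([-1.41657554e+00,  1.24527392e-01,  1.65168264e+00, -2.25392558e-05,
        1.36749323e+00, -8.25897090e-02]), 'qvel': array([0.00020371, 0.0008931 , 0.00114222, 0.0002132 , 0.00108705,
       0.00023971]), 'effort': array([ 2.46675459e-03, -4.17593765e+01, -3.59930313e+01,  7.76804890e-02,
        4.90414468e-02, -1.75390519e-04]), 'ee_pos': array([ 0.15236419, -0.6312232 ,  0.21336752]), 'orientation': array([-3.11750156e+00, -3.70870535e-01,  1.53258307e-04]), 'force': array([ 0.4559769 , -0.04192803,  0.47785448]), 'wrist_torque': array([ 0.01696136,  0.02129751, -0.00801907]), 'finger_force': 0.0, 'opening': 0.0944933416438628}
scene [[445.26, 0.0, 323.3], [0.0, 445.26, 199.15], [0.0, 0.0, 1.0]] [[-0.6138, -0.4227, 0.6668, 1.32], [0.7893, -0.3441, 0.5085, 0.6014], [0.0145, 0.8384, 0.5448, 0.7809], [0.0, 0.0, 0.0, 1.0]] ['mtx', 'extrinsics']
top [[362.54, 0.0, 324.29], [0.0, 362.54, 200.69], [0.0, 0.0, 1.0]] [[0.0172, 0.9897, -0.1421, 0.3253], [-0.9998, 0.0176, 0.0019, -0.0488], [0.0044, 0.1421, 0.9898, 1.3268], [0.0, 0.0, 0.0, 1.0]] ['mtx', 'extrinsics']
wrist [[309.71, 0.0, 324.1], [0.0, 309.71, 198.82], [0.0, 0.0, 1.0]] [[0.2352, 0.9311, 0.2789, 0.2313], [-0.9719, 0.2254, 0.0672, -0.6133], [-0.0003, -0.2869, 0.958, 0.384], [0.0, 0.0, 0.0, 1.0]] ['mtx', 'extrinsics']
```

View pictures.

View pics/scene0.png

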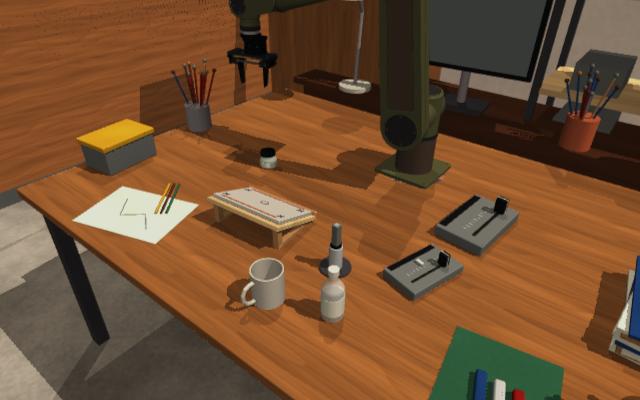

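View pics/top0.png

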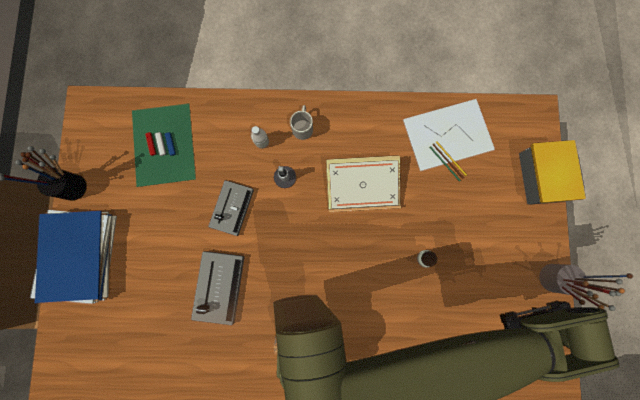

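The scene shows two consoles: A at top (232,207) / scene (424,271) and B at top (217,287) / scene (478,223). A looks smaller (the one with the aluminium arrow). The probe stand is at top (284,177), the ringed spot at (363,185), the mug at (301,124), the bottle at (260,137) and the jar at (428,258). I'll take an enlarged crop to confirm and to read pixels.

```bash
cat > h.py <<'E'
import numpy as np,cv2
from station import *
def px2w(n,u,v,z,c=None):
    c=c or calibration(n);K=np.array(c["mtx"]);E=np.array(c["extrinsics"])
    a=np.array([(u-K[0,2])/K[0,0],(v-K[1,2])/K[1,1]])
    if n=="wrist":
        r=np.hypot(*a);d=np.array([*(a/r*np.sin(r)),np.cos(r)]) if r>0 else np.array([0,0,1.])
    else: d=np.array([*a,1.])
    d=E[:3,:3]@(d*[1,-1,-1]);o=E[:3,3]
    return o+d*(z-o[2])/d[2]
def w2px(n,p,c=None):
    c=c or calibration(n);K=np.array(c["mtx"]);E=np.array(c["extrinsics"])
    q=E[:3,:3].T@(np.array(p)-E[:3,3])*[1,-1,-1]
    if n=="wrist":
        r=np.hypot(q[0],q[1]);t=np.arctan2(r,q[2]);a=q[:2]/max(r,1e-9)*t
    else:a=q[:2]/q[2]
    return np.array([a[0]*K[0,0]+K[0,2],a[1]*K[1,1]+K[1,2]])
def crop(n,im,x,y,w,h,s,out):
    cv2.imwrite(out,cv2.resize(im[y:y+h,x:x+w,::-1],None,fx=s,fy=s,interpolation=cv2.INTER_CUBIC))
E
python3 - <<'E'
from h import *
im=cv2.imread("pics/top0.png")[:,:,::-1]
crop("top",im,180,170,100,160,3.7,"/tmp/a.png")
s=cv2.imread("pics/scene0.png")[:,:,::-1]
crop("s",s,375,185,150,120,3.3,"/tmp/b.png")
a=cv2.imread("/tmp/a.png");b=cv2.imread("/tmp/b.png")
o=np.zeros((592,800,3),np.uint8)
a=a[:592];b=cv2.resize(b,(430,344));o[:a.shape[0],:370]=a;o[:344,370:]=b
cv2.imwrite("pics/c1.png",o)
E
```

```text
(no output)
```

View pics/c1.png

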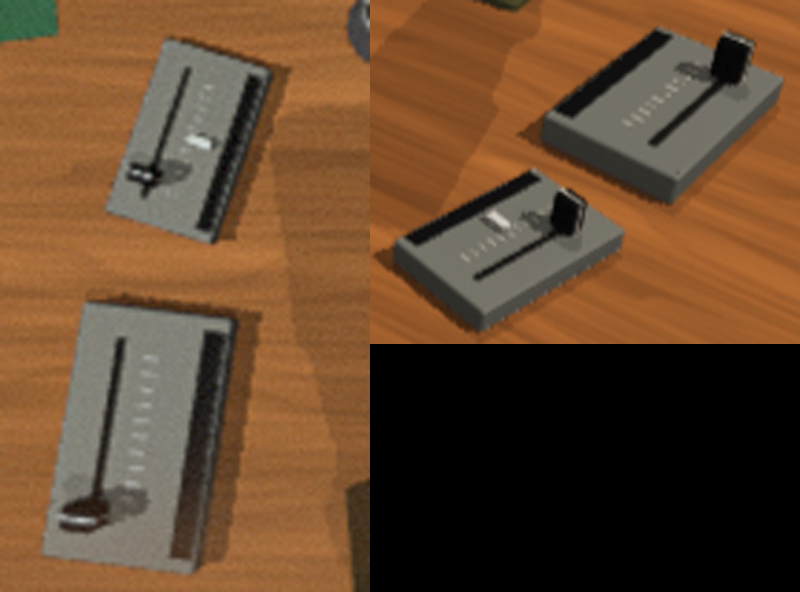

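Console A, about 180 × 110 mm, carries the aluminium arrow, at crop (200,141). B is larger and has no pointer, so A is the one. The slider grip is at crop (142,173).

```bash
python3 - <<'E'
from h import *
f=lambda u,v,z:px2w("top",180+u/3.7,170+v/3.7,z)
TL,TR,BL,BR=[f(*p,.025) for p in((167,40),(270,68),(108,210),(213,242))]
print("size",np.linalg.norm(TL-TR),np.linalg.norm(TL-BL),np.linalg.norm(TR-BR))
d=(TL+TR-BL-BR);print("centre",(TL+TR+BL+BR)/4,"yaw",np.degrees(np.arctan2(d[1],d[0])))
sl=f(142,173,.061);pt=f(186,142,.033);a,b=f(188,70,.025),f(146,195,.025);d=(a-b)/np.linalg.norm(a-b)
print("slider",sl,"ptr",pt,"track",a,b,np.linalg.norm(a-b),np.degrees(np.arctan2(d[1],d[0])),"along",(pt-sl)@d, "slider-b",(sl-b)@d)
print("spot",px2w("top",363,185,.065))
print("mouth/probe",px2w("top",283,171,.138),px2w("top",285,178,.006))
print("probe scene",px2w("scene",337,226,.138),px2w("scene",335,268,.0))
c=[px2w("top",*p,z) for p,z in(((327,158),.09),((400,156),.09),((401,207),.04),((329,210),.04))]
print(np.round(c,3))
for p in ((301,126),(260,137),(428,258)):print(px2w("top",*p,.05))
from scipy.spatial.transform import Rotation as R
s=read_state();print(R.from_rotvec(s["orientation"]).as_matrix().round(4))
E
```

```text
size 0.1061130790981158 0.175260213097239 0.17794864659654813
centre [0.4809669  0.28436648 0.025     ] yaw -15.60664790012005
slider [0.44365476 0.31849287 0.061     ] ptr [0.47719421 0.28575208 0.033     ] track [0.54946171 0.28970627 0.025     ] [0.4256685  0.32380312 0.025     ] 0.12840309316768134 -15.399366786338328 along 0.04102949185383207 slider-b 0.018750639522536965
spot [ 0.56503612 -0.18726385  0.065     ]
mouth/probe [0.59402928 0.08897138 0.138     ] [0.5974481  0.09595884 0.006     ]
probe scene [0.60661515 0.10058816 0.138     ] [0.60461528 0.09800597 0.        ]
[[ 0.654 -0.058  0.09 ]
 [ 0.666 -0.314  0.09 ]
 [ 0.492 -0.326  0.04 ]
 [ 0.477 -0.069  0.04 ]]
[0.78365853 0.03885658 0.05      ]
[0.73910254 0.18722141 0.05      ]
[ 0.31343044 -0.41592355  0.05      ]
[[ 9.721e-01  2.346e-01 -3.000e-04]
 [ 2.346e-01 -9.721e-01  1.800e-03]
 [ 1.000e-04 -1.900e-03 -1.000e+00]]
```

Request:
move_arm:
  series:
    - [[36, -32, -5], 0]
    - [[72, -64, -10], 0]
    - [[108, -96, -15], 0]
    - [[144, -128, -20], 0]
    - [[180, -160, -25], 0]
    - [[216, -192, -30], 0]
    - [[252, -224, -35], 0]
    - [[288, -256, -40], 0]
  grip: 1

```text
time: 0.9
ee_pos: [0.3729, -0.3135, 0.2545]
orientation: [-3.119, -0.37, 0.0]
force: [0.2, 0.0, 1.1]
opening: 0.0951
finger_force: 0.0
```

```bash
cat >> h.py <<'E'
from scipy.spatial.transform import Rotation as R
def to(p,yaw):
    s=read_state();M=R.from_rotvec(s["orientation"]).as_matrix();y=np.arctan2(M[1,0],M[0,0])
    M=np.array([[np.cos(y),np.sin(y),0],[np.sin(y),-np.cos(y),0],[0,0,-1]])
    t=-(np.radians(yaw)-y);t=(t+np.pi)%(2*np.pi)-np.pi
    print("t",round(s["time"],2),"at",s["ee_pos"].round(4),"yaw",np.degrees(y).round(2),"q",s["joint_positions"].round(2),"F",s["force"].round(2),"open",round(s["opening"],4),"| shift",(M.T@(np.array(p)-s["ee_pos"])*1e3).round(1),"twist",t.round(3))
E
python3 -c "
from h import *
to((.43,.25,.25),74.5)"
```

```text
t 0.9 at [ 0.3729 -0.3135  0.2545] yaw 13.54 q [-0.81 -0.27  1.95  0.    1.46  0.52] F [0.22 0.05 1.09] open 0.0951 | shift [ 187.5 -534.5    4.5] twist -1.064
```

Request:
move_arm:
  series:
    - [[16, -46, 0], -0.09]
    - [[32, -92, 0], -0.18]
    - [[48, -138, 0], -0.27]
    - [[64, -184, 0], -0.36]
    - [[81, -230, 0], -0.45]
    - [[97, -276, 0], -0.54]
    - [[113, -322, 0], -0.63]
    - [[129, -368, 0], -0.72]

```text
time: 1.7
ee_pos: [0.4109, 0.0745, 0.2545]
orientation: [2.786, 1.451, 0.001]
force: [1.1, -0.6, 0.4]
opening: 0.0952
finger_force: 0.0
```

```bash
python3 -c "
from h import *
to((.444,.3185,.2),74.5)"
```

```text
t 1.7 at [0.4109 0.0745 0.2545] yaw 55.04 q [ 0.05 -0.44  2.09 -0.    1.5   0.66] F [ 1.08 -0.62  0.39] open 0.0952 | shift [ 218.9 -112.7   54.5] twist -0.34
```

Request:
move_arm:
  series:
    - [[40, -20, 10], -0.06]
    - [[80, -40, 20], -0.12]
    - [[120, -60, 30], -0.18]
    - [[160, -82, 40], -0.24]
    - [[200, -103, 50], -0.3]
    - [[218, -113, 54], -0.34]
    - [[218, -113, 54], -0.34]
    - [[218, -113, 54], -0.34]

```text
time: 2.5
ee_pos: [0.4442, 0.3156, 0.2]
orientation: [2.504, 1.897, -0.003]
force: [0.7, -0.2, 0.2]
opening: 0.0953
finger_force: 0.0
```

```bash
python3 -c "
from h import *
to((.444,.3185,.04),74.5)
c=calibration('wrist');im=grab_frame('wrist')
np.save('w1.npy',c['extrinsics'])
cv2.imwrite('pics/w1.png',im[:,:,::-1])
print(w2px('wrist',(.444,.3185,.061),c),w2px('wrist',(.477,.2857,.033),c))
crop('w',im,160,60,320,240,2.5,'pics/w1c.png')
"
```

```text
t 2.5 at [0.4442 0.3156 0.2   ] yaw 74.31 q [ 0.52 -0.1   1.9  -0.    1.34  0.79] F [ 0.71 -0.18  0.22] open 0.0953 | shift [  2.7  -1.  160. ] twist -0.003
[322.84765629 184.21383949] [358.56613804 197.56656396]
```

View pics/w1c.png

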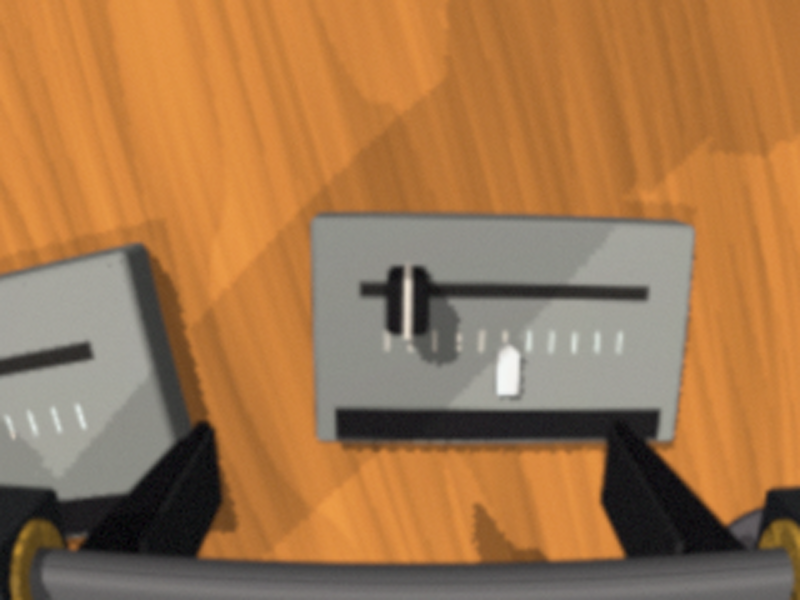

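The wrist view shows the slider's line at crop (408,302), the pointer tip at (509,346), and the track from (361,289) to (648,293).

```bash
python3 -c "
from h import *
c=calibration('wrist');c['extrinsics']=np.load('w1.npy')
g=lambda u,v,z:px2w('wrist',160+u/2.5,60+v/2.5,z,c)
s=g(408,301,.061);p=g(509,346,.033);a=g(648,293,.025);b=g(361,289,.025)
d=(a-b)/np.linalg.norm(a-b);print(s,p,a,b,np.linalg.norm(a-b),np.degrees(np.arctan2(d[1],d[0])),'along',(p-s)@d,'perp',np.linalg.norm(np.cross(d,(p-s)*[1,1,0])),'s-b',(s-b)@d)
m=s.copy();m[2]=.04;to(m,90+np.degrees(np.arctan2(d[1],d[0])))
"
```

```text
[0.44544247 0.32229224 0.061     ] [0.48235854 0.28316878 0.033     ] [0.55326284 0.28795776 0.025     ] [0.42383145 0.32532127 0.025     ] 0.1347164298716368 -16.10206639700936 along 0.04631868676124723 perp 0.027349968109035713 s-b 0.021603300422199437
t 2.55 at [0.4445 0.3151 0.2005] yaw 74.25 q [ 0.52 -0.1   1.9  -0.    1.34  0.79] F [-0.92 -0.53 -0.81] open 0.0951 | shift [  7.1  -1.1 160.5] twist 0.006
```

Request:
move_arm:
  series:
    - [[2, 0, 40], 0]
    - [[4, -1, 80], 0]
    - [[6, -1, 120], 0]
    - [[6, -1, 150], 0]
    - [[6, -1, 160], 0]
    - [[6, -1, 160], 0]
    - [[6, -1, 160], 0]
    - [[6, -1, 160], 0]

```text
time: 3.35
ee_pos: [0.4471, 0.3226, 0.0433]
orientation: [2.504, 1.896, 0.007]
force: [-0.3, 0.5, 1.1]
opening: 0.0952
finger_force: 0.0
```

Request:
move_arm:
  series:
    - [[0, 0, 0], 0]
    - [[0, 0, 0], 0]
    - [[0, 0, 0], 0]
    - [[0, 0, 0], 0]
    - [[0, 0, 0], 0]
    - [[0, 0, 0], 0]
    - [[0, 0, 0], 0]
    - [[0, 0, 0], 0]
  grip: -1
  force: 10

```text
time: 4.15
ee_pos: [0.4453, 0.3219, 0.0406]
orientation: [-2.504, -1.897, 0.0]
force: [-0.4, 0.3, 0.4]
opening: 0.0363
finger_force: 0.0
```

```bash
python3 -c "
from h import *
to((.445,.322,.04),74)
print(read_state()['finger_force'])"
```

```text
t 4.15 at [0.4453 0.3219 0.0406] yaw 74.3 q [0.53 0.08 2.01 0.   1.05 0.8 ] F [-0.43  0.3   0.37] open 0.0363 | shift [ 0.  -0.3  0.6] twist 0.005
0.0
```

Request:
move_arm:
  series:
    - [[0, 0, 0], 0]
    - [[0, 0, 0], 0]
    - [[0, 0, 0], 0]
    - [[0, 10, 0], 0]
    - [[0, 20, 0], 0]
    - [[0, 30, 0], 0]
    - [[0, 40, 0], 0]
    - [[0, 42, 0], 0]

```text
time: 4.95
ee_pos: [0.4871, 0.3098, 0.0406]
orientation: [2.505, 1.896, -0.0]
force: [-2.1, -1.4, 2.8]
opening: 0.0178
finger_force: 10.0
```

Request:
move_arm:
  series:
    - [[0, 0, 0], 0]
    - [[0, 0, 0], 0]
    - [[0, 0, 0], 0]
    - [[0, 0, 0], 0]
    - [[0, 0, 0], 0]
    - [[0, 0, 0], 0]
    - [[0, 0, 0], 0]
    - [[0, 0, 0], 0]

```text
time: 5.75
ee_pos: [0.4856, 0.3103, 0.0406]
orientation: [2.504, 1.897, -0.001]
force: [-1.3, -4.9, 2.3]
opening: 0.018
finger_force: 10.0
```

```bash
python3 -c "
from h import *
to((.445,.322,.04),74)
c=calibration('wrist');np.save('w2.npy',c['extrinsics']);im=grab_frame('wrist')
a=im[60:260,220:460];b=grab_frame('top')[170:240,200:280];s=grab_frame('scene')[230:310,380:480]
r=lambda i,w,h:cv2.resize(i[:,:,::-1],(w,h),interpolation=cv2.INTER_CUBIC)
o=np.zeros((600,800,3),np.uint8);o[:400,:480]=r(a,480,400);o[:280,480:]=r(b,320,280);o[300:556,480:]=r(s,320,256)
cv2.imwrite('pics/m2.png',o)"
```

```text
t 5.75 at [0.4856 0.3103 0.0406] yaw 74.31 q [ 0.48  0.14  1.95 -0.    1.06  0.75] F [-1.32 -4.91  2.28] open 0.018 | shift [  0.3 -42.2   0.6] twist 0.005
```

View pics/m2.png

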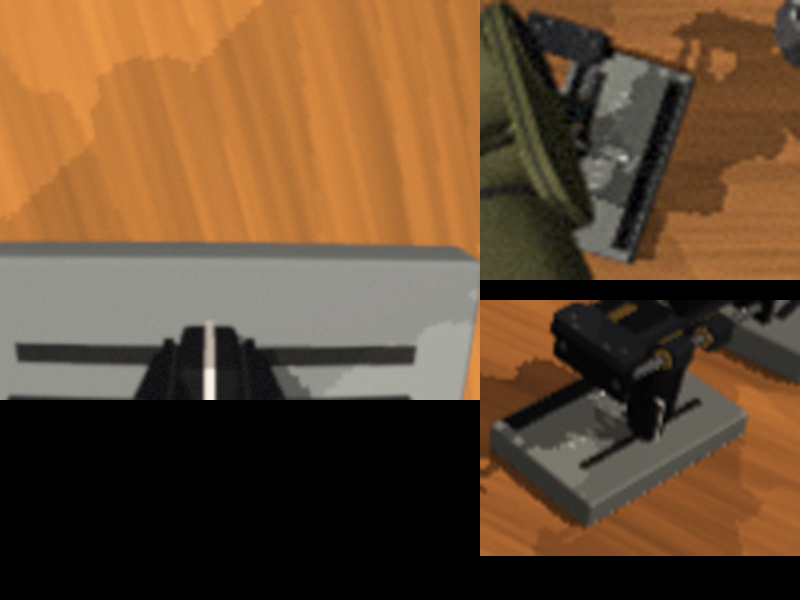

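Request:
move_arm:
  series:
    - [[0, 0, 0], 0]
    - [[0, 0, 0], 0]
    - [[0, 0, 0], 0]
    - [[0, 0, -35], 0]
    - [[0, 0, -75], 0]
    - [[0, 0, -115], 0]
    - [[0, 0, -140], 0]
    - [[0, 0, -140], 0]
  grip: 1

```text
time: 6.7
ee_pos: [0.4884, 0.3124, 0.1864]
orientation: [2.503, 1.897, 0.016]
force: [-0.3, 0.4, 0.4]
opening: 0.0767
finger_force: 0.0
```

```bash
python3 -c "
from h import *
to((.445,.322,.04),74)
c=calibration('wrist');np.save('w3.npy',c['extrinsics']);im=grab_frame('wrist')
a=im[130:250,230:390]
cv2.imwrite('pics/m3.png',cv2.resize(a[:,:,::-1],(800,600),interpolation=cv2.INTER_CUBIC))"
```

```text
t 6.7 at [0.4884 0.3124 0.1864] yaw 74.32 q [ 0.48 -0.02  1.85  0.    1.3   0.75] F [-0.31  0.39  0.39] open 0.0767 | shift [ -2.5 -44.3 146.4] twist 0.006
```

View pics/m3.png

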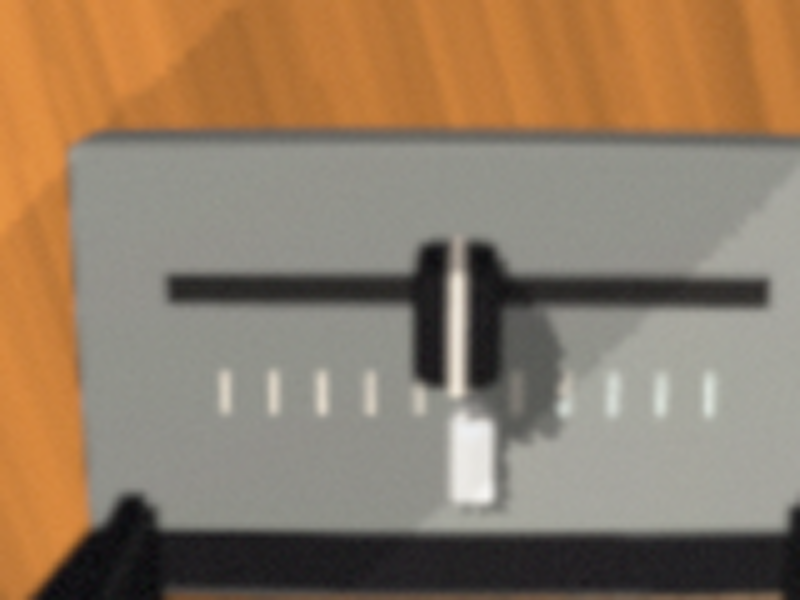

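```bash
python3 -c "
from h import *
c=calibration('wrist');c['extrinsics']=np.load('w3.npy')
g=lambda u,v,z:px2w('wrist',230+u/5,130+v/5,z,c)
a=g(768,293,.025);b=g(167,290,.025);d=(a-b)/np.linalg.norm(a-b)
s=g(457,313,.061)
print(np.linalg.norm(a-b),np.degrees(np.arctan2(d[1],d[0])),s)
for u in(470,474):
  p=g(u,412,.033);print(p,(p-s)@d)
e=g(474,500,.033);print(e,np.linalg.norm(e-p))
to(s-d*0,73.9)
"
```

```text
0.1349078330884938 -16.045114567745518 [0.48663116 0.31153049 0.061     ]
[0.48112526 0.28161464 0.033     ] 0.0029771518325304104
[0.48197746 0.28137376 0.033     ] 0.0038627283556140926
[0.47632417 0.26112828 0.033     ] 0.02101996695100333
t 6.75 at [0.487  0.3116 0.1832] yaw 74.32 q [ 0.48 -0.02  1.85  0.    1.3   0.75] F [-0.26 -0.31 -0.56] open 0.0805 | shift [-1.000e-01 -3.000e-01  1.222e+02] twist 0.007
```

Request:
move_arm:
  series:
    - [[0, 0, 40], 0]
    - [[0, 0, 80], 0]
    - [[0, 0, 120], 0]
    - [[0, 0, 142], 0]
    - [[0, 0, 142], 0]
    - [[0, 0, 142], 0]
    - [[0, 0, 142], 0]
    - [[0, 0, 142], 0]
  grip: -0.3

```text
time: 7.55
ee_pos: [0.4871, 0.3113, 0.0406]
orientation: [2.504, 1.897, 0.005]
force: [-0.7, 0.9, 0.6]
opening: 0.0341
finger_force: 0.0
```

Request:
move_arm:
  series:
    - [[0, 0, 0], 0]
    - [[0, 0, 0], 0]
    - [[0, 0, 0], 0]
    - [[0, 0, 0], 0]
    - [[0, 0, 0], 0]
    - [[0, 3, 0], 0]
    - [[0, 3.4, 0], 0]
    - [[0, 3.4, 0], 0]
  grip: -1

```text
time: 8.35
ee_pos: [0.4895, 0.3098, 0.0394]
orientation: [2.504, 1.897, 0.001]
force: [-0.4, -1.0, 5.2]
opening: 0.0177
finger_force: 10.0
```

Request:
move_arm:
  series:
    - [[0, 0, 0], 0]
    - [[0, 0, 0], 0]
    - [[0, 0, 0], 0]
    - [[0, 0, 0], 0]
    - [[0, 0, 0], 0]
    - [[0, 0, 0], 0]
    - [[0, 0, 0], 0]
    - [[0, 0, 0], 0]

```text
time: 9.15
ee_pos: [0.4895, 0.3098, 0.0394]
orientation: [2.504, 1.897, 0.001]
force: [-1.0, -1.0, 6.1]
opening: 0.0182
finger_force: 10.0
```

Request:
move_arm:
  series:
    - [[0, 0, 0], 0]
    - [[0, 0, 0], 0]
    - [[0, 0, 0], 0]
    - [[0, 0, 0], 0]
    - [[0, 0, -35], 0]
    - [[0, 0, -75], 0]
    - [[0, 0, -115], 0]
    - [[0, 0, -150], 0]
  grip: 0.2

```text
time: 9.95
ee_pos: [0.4892, 0.3097, 0.1907]
orientation: [2.504, 1.897, 0.002]
force: [0.2, -0.7, 0.5]
opening: 0.0569
finger_force: 0.0
```

```bash
python3 -c "
from h import *
to((.597,.095,.3),3)
c=calibration('wrist');np.save('w4.npy',c['extrinsics']);im=grab_frame('wrist')
a=im[130:250,230:390]
cv2.imwrite('pics/m4.png',cv2.resize(a[:,:,::-1],(800,600),interpolation=cv2.INTER_CUBIC))"
```

```text
t 9.95 at [0.4892 0.3097 0.1907] yaw 74.31 q [ 0.47 -0.02  1.84 -0.    1.32  0.75] F [ 0.23 -0.71  0.49] open 0.0569 | shift [-177.5  161.9 -109.3] twist 1.245
```

View pics/m4.png

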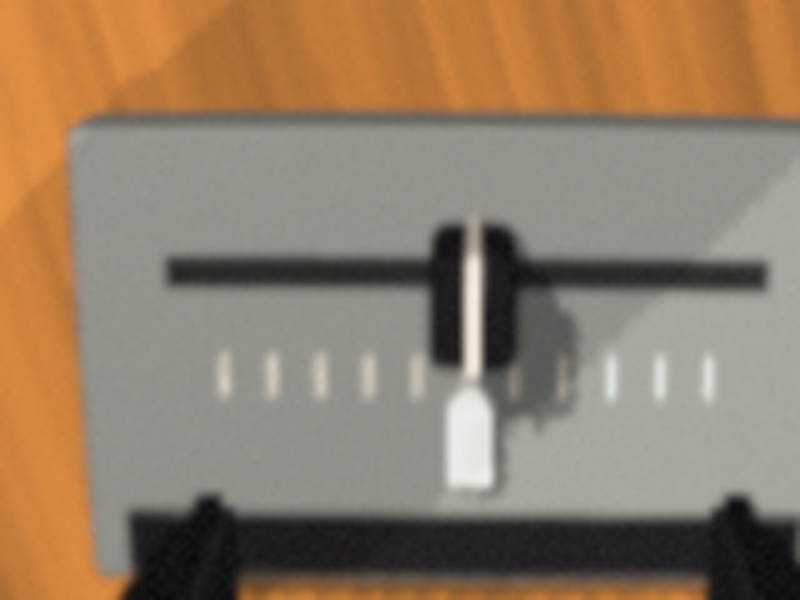

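Line at x=473, pointer at 471, so they are level. On to the probe.

Request:
move_arm:
  series:
    - [[-20, 10, -40], 0.14]
    - [[-50, 40, -80], 0.28]
    - [[-85, 75, -90], 0.42]
    - [[-120, 110, -90], 0.56]
    - [[-150, 137, -90], 0.7]
    - [[-170, 155, -90], 0.84]
    - [[-178, 162, -90], 0.98]
    - [[-178, 162, -90], 1.12]
  grip: 1

```text
time: 10.8
ee_pos: [0.5974, 0.0924, 0.2779]
orientation: [3.13, 0.264, -0.001]
force: [-0.6, 0.3, -0.2]
opening: 0.0951
finger_force: 0.0
```

Request:
move_arm:
  series:
    - [[0, 0, 10], 0.12]
    - [[0, 0, 20], 0.12]
    - [[0, 0, 20], 0.12]
    - [[0, 0, 20], 0.12]
    - [[0, 0, 20], 0.12]
    - [[0, 0, 20], 0.12]
    - [[0, 0, 20], 0.12]
    - [[0, 0, 20], 0.12]

```text
time: 11.6
ee_pos: [0.597, 0.0945, 0.259]
orientation: [-3.14, -0.09, -0.001]
force: [0.0, 0.1, 1.0]
opening: 0.095
finger_force: 0.0
```

```bash
python3 -c "
from h import *
to((.597,.095,.089),3)
c=calibration('wrist');np.save('w5.npy',c['extrinsics']);im=grab_frame('wrist')
cv2.imwrite('pics/w5.png',im[:,:,::-1])
print(w2px('wrist',(.597,.095,.138),c),w2px('wrist',(.565,-.187,.065),c))
r=lambda i,w,h:cv2.resize(i[:,:,::-1],(w,h),interpolation=cv2.INTER_CUBIC)
o=np.zeros((600,800,3),np.uint8);o[:350,:560]=r(im,560,350);u,v=w2px('wrist',(.597,.095,.138),c).astype(int);u=np.clip(u,30,610);v=np.clip(v,30,370);print(u,v)
o[360:600,560:800]=r(im[v-30:v+30,u-30:u+30],240,240)
u,v=w2px('wrist',(.565,-.187,.065),c).astype(int);u=np.clip(u,40,600);v=np.clip(v,30,370);print(u,v)
o[360:600,0:320]=r(im[v-30:v+30,u-40:u+40],320,240)
cv2.imwrite('pics/m5.png',o)"
```

```text
t 11.6 at [0.597  0.0945 0.259 ] yaw 3.27 q [ 0.07 -0.    1.71 -0.    1.44  1.58] F [0.02 0.14 0.98] open 0.095 | shift [ 1.0e-01 -5.0e-01  1.7e+02] twist 0.005
[322.21823584 192.72939921] [516.80864134 212.15589125]
322 192
516 212
```

View pics/m5.png

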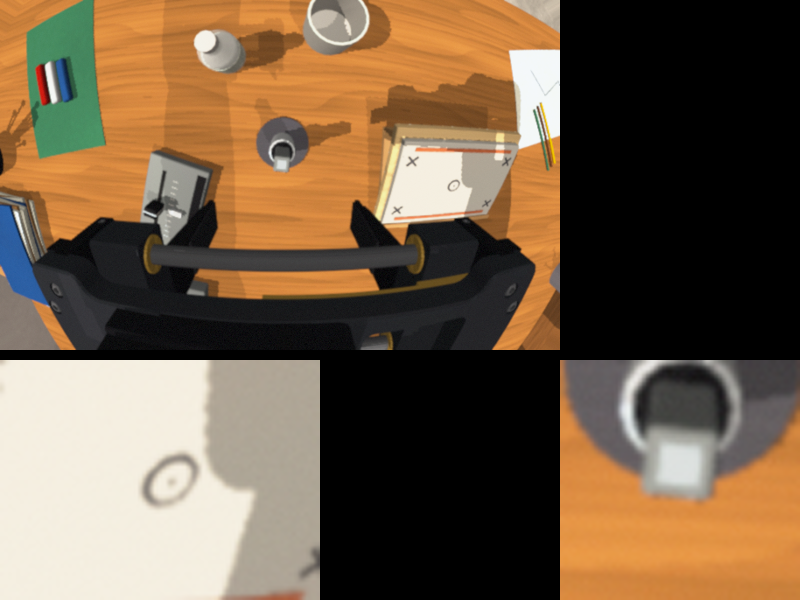

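The wrist view shows the probe top at (322,188.8), roughly square to the tool, and the spot's dot at (519,212.5) with plaque free of obstacles around it.

```bash
python3 -c "
from h import *
c=calibration('wrist');c['extrinsics']=np.load('w5.npy')
p=px2w('wrist',322,188.8,.138,c);print(p);print(px2w('wrist',519,212.5,.065,c))
# spot from top image dot refine
t=cv2.imread('pics/top0.png',0)[175:196,352:375].astype(int);i=np.argwhere(t<t.mean()-35);print(i.mean(0)+[175,352],len(i), px2w('top',i.mean(0)[1]+352,i.mean(0)[0]+175,.065))
to((p[0],p[1],.089),3)
"
```

```text
[0.60095317 0.09543496 0.138     ]
[ 0.56464545 -0.19134166  0.065     ]
[184.        362.0952381] 21 [ 0.56857879 -0.18405159  0.065     ]
t 11.65 at [0.5969 0.0945 0.2589] yaw 3.27 q [0.07 0.   1.71 0.   1.44 1.58] F [-0.2  -0.46  0.58] open 0.0948 | shift [  4.1  -0.7 169.9] twist 0.005
```

Request:
move_arm:
  series:
    - [[4, -1, 40], 0]
    - [[4, -1, 80], 0]
    - [[4, -1, 120], 0]
    - [[4, -1, 150], 0]
    - [[4, -1, 168], 0]
    - [[4, -1, 168], 0]
    - [[4, -1, 168], 0]
    - [[4, -1, 168], 0]

```text
time: 12.45
ee_pos: [0.6022, 0.0957, 0.0928]
orientation: [-3.14, -0.089, -0.005]
force: [-0.3, 0.8, 0.5]
opening: 0.0949
finger_force: 0.0
```

Request:
move_arm:
  series:
    - [[0, 0, 0], 0]
    - [[0, 0, 0], 0]
    - [[0, 0, 0], 0]
    - [[0, 0, 0], 0]
    - [[0, 0, 0], 0]
    - [[0, 0, 0], 0]
    - [[0, 0, 0], 0]
    - [[0, 0, 0], 0]
  grip: -1
  force: 15

```text
time: 13.25
ee_pos: [0.6007, 0.0956, 0.0906]
orientation: [3.14, 0.089, -0.0]
force: [-0.1, 0.5, 0.6]
opening: 0.0367
finger_force: 0.0
```

Request:
move_arm:
  series:
    - [[0, 0, 0], 0]
    - [[0, 0, 0], 0]
    - [[0, 0, 0], 0]
    - [[0, 0, 0], 0]
    - [[0, 0, 0], 0]
    - [[0, 0, 0], 0]
    - [[0, 0, -5], 0]
    - [[0, 0, -10], 0]

```text
time: 14.05
ee_pos: [0.6003, 0.0962, 0.0999]
orientation: [-3.139, -0.089, 0.002]
force: [0.6, 5.6, -4.9]
opening: 0.0181
finger_force: 15.0
```

```bash
python3 -c "
from h import *
to((.601,.095,.089),3)
print(read_state()['finger_force'],read_state()['wrist_torque'])"
```

```text
t 14.05 at [0.6003 0.0962 0.0999] yaw 3.25 q [0.07 0.13 1.84 0.   1.17 1.58] F [ 0.63  5.59 -4.85] open 0.0181 | shift [ 0.6  1.2 10.9] twist 0.004
14.990545213222504 [1.195756   0.06265123 0.01788958]
```

Request:
move_arm:
  series:
    - [[0, 0, -20], 0]
    - [[0, 0, -40], 0]
    - [[0, 0, -60], 0]
    - [[0, 0, -75], 0]
    - [[0, 0, -80], 0]
    - [[0, 0, -80], 0]
    - [[0, 0, -80], 0]
    - [[0, 0, -80], 0]

```text
time: 14.85
ee_pos: [0.6, 0.0954, 0.1792]
orientation: [3.14, 0.089, -0.004]
force: [0.8, 0.9, -1.6]
opening: 0.0178
finger_force: 15.0
```

```bash
python3 -c "
from h import *
to((.601,.0955,.139),3.25)
print(read_state()['finger_force'],read_state()['wrist_torque'])"
```

```text
t 14.85 at [0.6    0.0954 0.1792] yaw 3.25 q [ 0.07  0.06  1.78 -0.    1.3   1.58] F [ 0.81  0.92 -1.62] open 0.0178 | shift [ 1.  -0.  40.2] twist -0.0
14.999496638774872 [ 0.03917157 -0.01678393  0.04722435]
```

Request:
move_arm:
  series:
    - [[0, 0, 20], 0]
    - [[0, 0, 35], 0]
    - [[0, 0, 40], 0]
    - [[0, 0, 40], 0]
    - [[-6, 0, 40], 0]
    - [[-10, 0, 40], 0]
    - [[-14, 0, 40], 0]
    - [[-18, 0, 40], 0]

```text
time: 15.65
ee_pos: [0.583, 0.0947, 0.1411]
orientation: [-3.14, -0.089, -0.003]
force: [2.2, -0.1, -2.1]
opening: 0.0179
finger_force: 15.0
```

```bash
python3 -c "
from h import *
to((.5645,.0955,.139),3.25)
print(read_state()['finger_force'],read_state()['wrist_torque'])"
```

```text
t 15.65 at [0.583  0.0947 0.1411] yaw 3.26 q [0.07 0.05 1.86 0.   1.23 1.58] F [ 2.24 -0.14 -2.06] open 0.0179 | shift [-18.5  -1.8   2.1] twist 0.0
14.999694228172302 [ 0.21357957 -0.79506477  0.02541086]
```

Request:
move_arm:
  series:
    - [[-4, 0, 1], 0]
    - [[-8, 0, 1], 0]
    - [[-12, 0, 1], 0]
    - [[-16, 0, 1], 0]
    - [[-19, 0, 1], 0]
    - [[-19, 0, 1], 0]
    - [[-19, 0, 1], 0]
    - [[-19, 0, 1], 0]

```text
time: 16.45
ee_pos: [0.5634, 0.0935, 0.1395]
orientation: [3.14, 0.089, -0.002]
force: [1.4, 0.1, -1.5]
opening: 0.018
finger_force: 15.0
```

```bash
python3 -c "
from h import *
to((.5645,.0955,.139),3.25)
print(read_state()['finger_force'],read_state()['wrist_torque'])"
```

```text
t 16.45 at [0.5634 0.0935 0.1395] yaw 3.26 q [0.07 0.01 1.9  0.   1.23 1.58] F [ 1.35  0.1  -1.49] open 0.018 | shift [ 1.2 -1.9  0.5] twist 0.0
14.999586939811707 [ 0.09062471 -0.23651312  0.01858398]
```

Request:
move_arm:
  series:
    - [[0, 0, -30], 0]
    - [[0, 0, -60], 0]
    - [[-7, 45, -60], 0]
    - [[-15, 92, -60], 0]
    - [[-23, 139, -60], 0]
    - [[-31, 186, -60], 0]
    - [[-39, 233, -60], 0]
    - [[-47, 281, -50], 0]

```text
time: 17.25
ee_pos: [0.5326, -0.1917, 0.191]
orientation: [3.14, 0.089, 0.001]
force: [0.2, 0.4, -0.3]
opening: 0.0181
finger_force: 15.0
```

Request:
move_arm:
  series:
    - [[0, 0, 0], 0]
    - [[0, 0, 0], 0]
    - [[0, 0, 0], 0]
    - [[0, 0, 0], 0]
    - [[0, 0, 0], 0]
    - [[0, 0, 0], 0]
    - [[0, 0, 0], 0]
    - [[0, 0, 0], 0]

```text
time: 18.05
ee_pos: [0.5329, -0.1894, 0.1898]
orientation: [3.14, 0.09, 0.0]
force: [0.5, 0.1, -1.5]
opening: 0.018
finger_force: 15.0
```

```bash
python3 -c "
from h import *
to((.532,-.19,.18),3.25)
s=read_state();t=s['ee_pos'];y=np.radians(3.25);px=np.array([np.cos(y),np.sin(y),0])
c=calibration('wrist');np.save('w6.npy',c['extrinsics']);w=grab_frame('wrist');sc=grab_frame('scene');tp=grab_frame('top')
np.savez('v6.npz',w=w,sc=sc,tp=tp,t=t)
G=t+[0,0,.019]
for a in(10,15,20,25):
  A=np.radians(a);d=px*np.sin(A)-np.array([0,0,np.cos(A)])
  print(a,'tip',(G+.0992*d).round(4),'scene',w2px('scene',G+.0992*d).round(1),w2px('scene',G+.035*d).round(1),'wrist',w2px('wrist',G+.0992*d,c).round(1),w2px('wrist',G+.035*d,c).round(1))
print(w2px('scene',(.566,-.188,.065)),w2px('wrist',(.566,-.188,.065),c))
r=lambda i,w,h:cv2.resize(i[:,:,::-1],(w,h),interpolation=cv2.INTER_CUBIC)
o=np.zeros((600,800,3),np.uint8)
o[:480,:400]=r(sc[130:250,220:320],400,480)
o[:480,400:]=r(w[140:260,270:370],400,480)
cv2.imwrite('pics/m6.png',o)"
```

```text
t 18.05 at [ 0.5329 -0.1894  0.1898] yaw 3.28 q [-0.44 -0.05  1.87 -0.    1.32  1.08] F [ 0.46  0.14 -1.46] open 0.018 | shift [-1.   0.6  9.8] twist 0.001
10 tip [ 0.5501 -0.1884  0.1111] scene [267.4 186.8] [268.8 165.9] wrist [322.6 186.4] [322.4 227.4]
15 tip [ 0.5586 -0.1879  0.1129] scene [265.5 187.5] [268.1 166.1] wrist [322.6 177. ] [322.4 223.5]
20 tip [ 0.5668 -0.1875  0.1155] scene [263.5 187.9] [267.4 166.3] wrist [322.6 167.7] [322.4 219.8]
25 tip [ 0.5748 -0.187   0.1188] scene [261.6 188.1] [266.7 166.3] wrist [322.6 158.5] [322.4 216.2]
[264.58244283 202.55778679] [323.2829305  158.65850765]
```

View pics/m6.png

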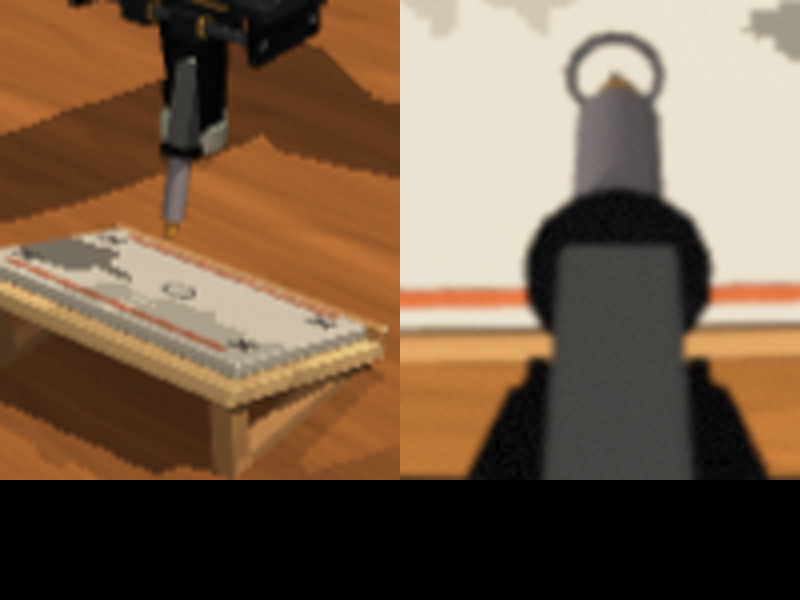

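```bash
python3 -c "
from h import *
z=np.load('v6.npz');t=z['t'];y=np.radians(3.28);px=np.array([np.cos(y),np.sin(y),0]);py=np.array([-px[1],px[0],0]);up=np.array([0,0,1.])
c=calibration('wrist');c['extrinsics']=np.load('w6.npy');G=t+[0,0,.019]
ph=np.linspace(0,2*np.pi,73)
def disc(n,a,l,r,c):
  A=np.radians(a);d=px*np.sin(A)-up*np.cos(A);e=px*np.cos(A)+up*np.sin(A)
  q=np.array([w2px(n,G+l*d+r*(np.cos(p)*e+np.sin(p)*py),c) for p in ph]);return q.min(0).round(1),q.max(0).round(1)
for a in(10,14,18,20,22,26):
  print(a,'tip',disc('w' and 'wrist',a,.0992,.003,c)[0][1],'barrel end',disc('wrist',a,.0852,.008,c)[0][1],'collar low/high',disc('wrist',a,.0372,.015,c)[0],disc('wrist',a,.0312,.015,c))
cs=calibration('scene')
for a in(10,15,20,25):
  print(a,[np.mean(disc('scene',a,l,.008,cs),0).round(1).tolist() for l in(.045,.06,.08)],np.mean(disc('scene',a,.0992,.003,cs),0))
sc=z['sc'].astype(int)
for v in range(166,192):print(v,[ '%d/%d/%d'%tuple(sc[v,u]) for u in range(256,274)]) if v in(170,173,176,179,182,184,186,188,189,190) else 0
"
```

```text
10 tip 183.1 barrel end 184.5 collar low/high [299.5 205.4] (array([298.8, 209.9]), array([345.9, 249.6]))
14 tip 175.6 barrel end 177.9 collar low/high [299.3 202.6] (array([298.7, 207.7]), array([346. , 246.1]))
18 tip 168.2 barrel end 171.3 collar low/high [299.1 200. ] (array([298.5, 205.7]), array([346.2, 242.5]))
20 tip 164.5 barrel end 168.1 collar low/high [299.  198.8] (array([298.4, 204.8]), array([346.3, 240.8]))
22 tip 160.8 barrel end 164.9 collar low/high [298.9 197.6] (array([298.3, 203.9]), array([346.4, 239.1]))
26 tip 153.6 barrel end 158.7 collar low/high [298.7 195.4] (array([298.1, 202.3]), array([346.5, 235.7]))
10 [[268.5, 169.2], [268.2, 174.1], [267.8, 180.6]] [267.45 186.8 ]
15 [[267.7, 169.5], [267.0, 174.6], [266.2, 181.2]] [265.45 187.45]
20 [[266.8, 169.6], [265.9, 174.8], [264.7, 181.5]] [263.55 187.95]
25 [[265.9, 169.7], [264.7, 174.8], [263.1, 181.6]] [261.55 188.1 ]
170 ['107/62/30', '106/62/29', '107/62/29', '103/61/28', '89/52/25', '77/49/28', '75/63/56', '86/77/75', '85/76/74', '71/64/62', '63/56/55', '61/48/42', '92/54/27', '101/59/28', '132/78/
[... 1578 characters left out ...]
6/100/48', '159/94/44', '133/85/35', '161/106/41', '166/108/44', '161/96/44', '170/101/48', '167/100/48', '165/98/47', '164/97/47', '165/97/47', '168/98/46', '168/99/48', '167/99/48', '165/97/47']
189 ['203/153/107', '194/148/101', '188/132/80', '182/120/65', '167/104/54', '140/87/43', '142/88/41', '153/92/42', '169/100/47', '170/101/47', '171/102/48', '169/100/47', '167/99/47', '165/97/47', '163/96/46', '164/97/46', '166/98/46', '167/99/47']
190 ['190/146/117', '189/143/110', '197/140/94', '196/142/92', '185/130/78', '186/125/70', '179/116/63', '171/107/55', '167/100/49', '166/99/47', '168/100/48', '169/101/47', '171/101/47', '170/100/48', '167/99/47', '165/97/46', '162/96/45', '164/97/46']
```

```bash
cat > fit.py <<'E'
from h import *
from scipy.optimize import least_squares
z=np.load('v6.npz');t=z['t'];y=np.radians(3.28);px=np.array([np.cos(y),np.sin(y),0]);py=np.array([-px[1],px[0],0]);up=np.array([0,0,1.])
c=calibration('wrist');c['extrinsics']=np.load('w6.npy');cs=calibration('scene')
ph=np.linspace(0,2*np.pi,49)
def pred(x):
  A,dx,dy,dz=x;G=t+[0,0,.019]+px*dx+py*dy+up*dz
  d=px*np.sin(A)-up*np.cos(A);e=px*np.cos(A)+up*np.sin(A)
  D=lambda n,l,r,k:np.array([w2px(n,G+l*d+r*(np.cos(p)*e+np.sin(p)*py),k) for p in ph])
  top=lambda l,r:D('wrist',l,r,c).min(0)[1]
  col=D('wrist',.033,.015,c)
  W=[top(.098,.003),top(.084,.008),min(top(.036,.015),top(.030,.015)),w2px('wrist',G+.030*d+.009*e,c)[1],col[:,0].min(),col[:,0].max(),w2px('wrist',G+.098*d,c)[0]]
  S=D('scene',.098,.003,cs)
  a,b=w2px('scene',G+.04*d,cs),w2px('scene',G+.084*d,cs);at=lambda v:a[0]+(b[0]-a[0])*(v-a[1])/(b[1]-a[1])
  return np.array(W+[at(173),at(177.5),at(182),S.mean(0)[0],S[:,1].max()])
obs=np.array([158.5,162.5,187,201.25,301.75,347.5,323.75,264.1,263.6,263.0,262.6,189.7])
w=np.array([1]*7+[2]*5)
for m in(slice(None),slice(0,7)):
  r=least_squares(lambda x:((pred(x)-obs)*w)[m],[.35,0,0,0],x_scale=[.1,.01,.01,.01])
  A,dx,dy,dz=r.x;tip=t+[0,0,.019]+px*dx+py*dy+up*dz+.098*(px*np.sin(A)-up*np.cos(A))
  print(np.degrees(A).round(1),r.x[1:].round(4),(pred(r.x)-obs).round(1),'tip-tcp',(tip-t).round(4),'tip',tip.round(4))
if __name__=='__main__':
  for v in(74,):print('ring centre w6',px2w('wrist',270+215.5/4,140+(36+106)/8,.065,c))
  im=cv2.imread('pics/scene0.png',0)
E
python3 fit.py
```

```text
17.5 [ 0.0084 -0.0015 -0.0022] [ 0.6 -1.   0.2 -0.4 -0.8  0.9  0.7  0.6  0.4  0.3 -0.4 -0.3] tip-tcp [ 0.0379  0.0007 -0.0766] tip [ 0.5708 -0.1887  0.1131]
18.2 [ 0.0062 -0.0013 -0.0087] [ 0.6 -0.8  0.6 -0.4 -0.3 -0.1  0.5  1.4  1.2  1.1  0.   1.4] tip-tcp [ 0.0369  0.0008 -0.0827] tip [ 0.5698 -0.1886  0.107 ]
ring centre w6 [ 0.56692019 -0.18851813  0.065     ]
```

Request:
move_arm:
  series:
    - [[-2, 0, 12], 0]
    - [[-4, 0, 24], 0]
    - [[-6, 0, 34], 0]
    - [[-6, 0, 40], 0]
    - [[-6, 0, 40], 0]
    - [[-6, 0, 40], 0]
    - [[-6, 0, 40], 0]
    - [[-6, 0, 40], 0]
  force: 25

```text
time: 19.0
ee_pos: [0.5273, -0.1902, 0.1504]
orientation: [3.14, 0.089, 0.002]
force: [1.2, -0.7, -1.4]
opening: 0.018
finger_force: 25.0
```

```bash
cat > f.py <<'E'
from h import *
a=[]
for i in range(8):
    im=grab_frame('wrist');s=read_state();a.append(np.r_[s['force'],s['wrist_torque'],s['ee_pos']])
a=np.array(a);print(round(s['time'],2),a.mean(0).round(3),'sd',a.std(0)[:3].round(2))
np.save('/tmp/w.npy',im)
E
python3 f.py
```

```text
19.4 [ 0.182 -0.133 -0.71   0.02   0.03  -0.001  0.527 -0.19   0.15 ] sd [0.55 0.38 0.36]
```

Request:
move_arm:
  series:
    - [[0.4, 0, 1], 0]
    - [[0.8, 0, 2], 0]
    - [[1.1, 0, 3], 0]
    - [[1.5, 0, 4], 0]
    - [[1.8, 0, 5], 0]
    - [[1.8, 0, 5], 0]
    - [[1.8, 0, 5], 0]
    - [[1.8, 0, 5], 0]

```text
time: 20.2
ee_pos: [0.5287, -0.1899, 0.1447]
orientation: [3.14, 0.089, 0.0]
force: [0.5, -0.2, -0.5]
opening: 0.0177
finger_force: 25.0
```

```bash
python3 f.py
```

```text
20.6 [ 0.133 -0.093 -1.021  0.009  0.027  0.002  0.529 -0.19   0.145] sd [0.37 0.34 0.43]
```

Request:
move_arm:
  series:
    - [[0.4, 0, 1], 0]
    - [[0.7, 0, 2], 0]
    - [[1.1, 0, 3], 0]
    - [[1.1, 0, 3], 0]
    - [[1.1, 0, 3], 0]
    - [[1.1, 0, 3], 0]
    - [[1.1, 0, 3], 0]
    - [[1.1, 0, 3], 0]

```text
time: 21.4
ee_pos: [0.5297, -0.1898, 0.1417]
orientation: [-3.14, -0.089, 0.0]
force: [-0.5, 0.0, -0.8]
opening: 0.018
finger_force: 25.0
```

```bash
python3 f.py
```

```text
21.8 [-0.257  0.109 -0.671  0.041  0.106 -0.008  0.53  -0.19   0.142] sd [0.58 0.66 0.21]
```

Request:
move_arm:
  series:
    - [[0.4, 0, 1], 0]
    - [[0.7, 0, 2], 0]
    - [[0.7, 0, 2], 0]
    - [[0.7, 0, 2], 0]
    - [[0.7, 0, 2], 0]
    - [[0.7, 0, 2], 0]
    - [[0.7, 0, 2], 0]
    - [[0.7, 0, 2], 0]

```text
time: 22.6
ee_pos: [0.5305, -0.1898, 0.1397]
orientation: [3.14, 0.089, 0.0]
force: [-1.7, -0.2, -0.3]
opening: 0.0176
finger_force: 25.0
```

```bash
python3 f.py
```

```text
23.0 [-1.025 -0.245  0.313  0.027  0.252  0.016  0.53  -0.19   0.14 ] sd [0.48 0.29 0.33]
```

Request:
move_arm:
  series:
    - [[0.1, 0, 1], 0]
    - [[0.2, 0, 2], 0]
    - [[0.2, 0, 2], 0]
    - [[0.2, 0, 2], 0]
    - [[0.2, 0, 2], 0]
    - [[0.2, 0, 2], 0]
    - [[0.2, 0, 2], 0]
    - [[0.2, 0, 2], 0]

```text
time: 23.8
ee_pos: [0.5308, -0.1898, 0.1378]
orientation: [3.14, 0.089, 0.001]
force: [-0.1, 0.6, 1.6]
opening: 0.0181
finger_force: 25.0
```

```bash
python3 f.py; python3 -c "
from h import *
w=np.load('/tmp/w.npy');sc=grab_frame('scene')
r=lambda i,w,h:cv2.resize(i[:,:,::-1],(w,h),interpolation=cv2.INTER_CUBIC)
o=np.zeros((480,800,3),np.uint8)
o[:,:400]=r(sc[130:250,220:320],400,480)
o[:,400:]=r(w[120:240,270:370],400,480)
cv2.imwrite('pics/m7.png',o);print(read_state()['time'])"
```

```text
24.2 [-0.357  0.146  1.42   0.104 -0.054  0.01   0.531 -0.19   0.138] sd [0.47 0.44 0.42]
24.25
```

View pics/m7.png

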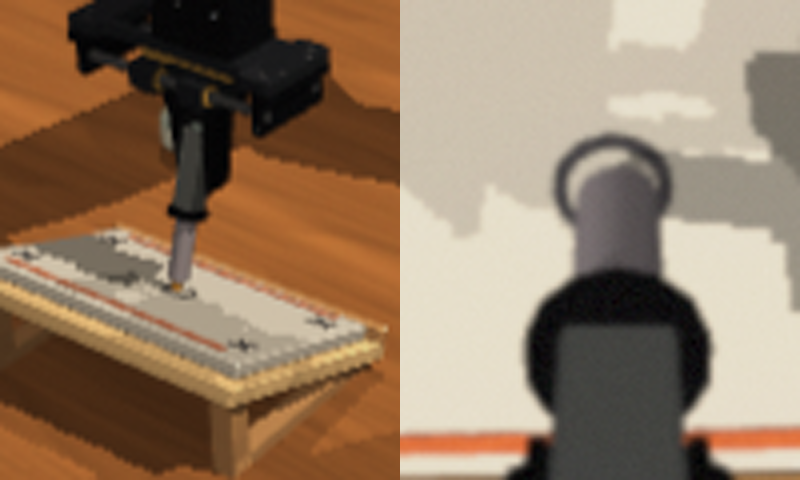

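```bash
python3 -c "
from h import *
c=calibration('wrist');t=read_state()['ee_pos'];print(t)
n=np.array([-.342*np.cos(.057),-.342*np.sin(.057),.94]);e=np.array([.94*np.cos(.057),.94*np.sin(.057),.342]);p=np.array([-.057,.998,0])
C=t+[.038-.0014,.0007,0];C[2]=.065+.364*(C[0]-.567)
for d in(-4,0,4):
  q=np.array([w2px('wrist',C+d*e*1e-3+.012*(np.cos(a)*e+np.sin(a)*p),c) for a in np.linspace(0,6.28,60)])
  print(d,((q.min(0)-[270,120])*4+[400,0]).round(),((q.max(0)-[270,120])*4+[400,0]).round())
"
```

```text
[ 0.53079957 -0.18982243  0.13774204]
-4 [558. 144.] [677. 246.]
0 [557. 126.] [677. 230.]
4 [557. 108.] [678. 213.]
```

The tip is within about 2 mm of the ring centre, pressing at roughly 2.4 N with a tilt of about 19°. Handing in.

```bash
python3 -c "
from station import *
print(sign_off())"
```

```text
the job is handed in; nothing more can be done
None
```

The job is handed in, with no pass/fail result returned: the slider is level with the pointer, and the gripper holds the probe on the spot, tip about 2 mm off centre, tilted about 19° and pressed in about 4 mm at 2.4 N (all estimated from camera and wrist force).

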